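# Zero the peak hand, then hold the forceps at the marked gap

## Robot

A 6-joint arm with a two-finger parallel gripper is mounted at the origin on the work surface. World frame = base frame: x ahead of the robot, y to its left, z up, the work surface at z = 0. Lengths are in mm, angles in rad, forces in N, time in s.
With the tool pointing down it reaches from about 350 to 975 mm from the base axis. Payload 7.1 kg.
Tool frame: the origin (TCP) lies at the very end of the fingers, on their centre line; the grasp point (between the pads) lies 19 mm behind it; y points along the fingers, x is the direction in which the jaws open and shut, and the axes are right-handed (so a half turn about y gives the same grasp; the last joint's range is limited). The gripper opens to 88 mm and grips with 3 to 60 N. Pads are 20 mm wide; open, the fingers measure 115 mm over their backs; the gripper's body (75 mm by 178 mm) begins 61 mm behind the grasp point.
Start: joints at [1.145, 0.423, 1.63, -0, 1.089, -0.019], TCP at [247.263, 573.991, 222.675] pointing down, gripper open.
Joint ranges: [-3, 3], [-0.9, 2.11], [0.09, 2.58], [-1.31, 4.45], [0.11, 2.69], [-2.54, 2.54]. Speed limits (rad/s): [2.39, 2.39, 3.01, 3.14, 3.14, 3.14].

## Interface

Orientations are given as a rotation vector (axis times angle).
In Python, from workcell import ctrl gives the robot as it stands. The module is installed in compiled form; this text tells all that it offers.
- The arm moves only by the tool jog_arm, never from a script. Its argument "steps" is a list of rows, each an object with "turn": the turn, a rotation vector about the world's x, y, z scaled (see below), a list of three; "dp": the shift along the world's x, y, z scaled (see below), a list of three; "claw": the opening, from 0 (shut) to 1 (fully open). In form: [{"turn": [wx, wy, wz], "dp": [x, y, z], "claw": claw}, ...]. A call has 1 to 12 rows; each row is the pose to reach, as a shift and turn from the pose measured when the call began, turning the shorter way round; what a row does not reach only later rows make up. The controller multiplies each number of a shift by 80 mm and each number of a turn by pi rad. A row lasts 1/12 s, in which the tool goes at most 41.7 mm and 7.16 degrees, less where a joint would pass 70% of its speed; a pose out of reach is approached as far as the arm can. A call with a number of a shift or a turn outside -1 to 1 is refused whole. A call with a gripper value outside its range is refused whole. The fingers move at their own pace and stop on an object; the grip force is fixed at half the most. Time passes only in rows, so rows that repeat a pose let the fingers close. It gives the time, the measured TCP pose, the force and the opening at its end, in the units of the state.
- ctrl.get_obs(): the state, without advancing time (a new reading comes with each control period).
- ctrl.get_image(name): name is "scene" or "top" or "wrist"; returns a dict with "img" (480x640x3 uint8, red, green, blue), "range_z" (480x640 float32, mm along the optical axis (not along the pixel's ray), 0 where there is no reading), "fovy" (degrees; the focal length in pixels is half the picture's height over the tangent of half this angle, whatever the lens; pixels are square), "cx", "cy" (the principal point, pixels), "dist_coeffs" ([k1, k2, p1, p2, k3] as OpenCV has them; the pictures are not rectified), "camera_from_world" (4x4, takes a point from world to camera coordinates); the wrist camera has in their place "hand_eye" (4x4, takes a point from camera to tool coordinates, whose origin is the TCP and whose axes are the tool frame's). Camera axes: x right, y down, z forward; pixel columns grow to the right and rows downward; lengths in mm; the calibration is good to about 2 mm. A picture is of the moment at which its call begins: read the wrist's pose just before it.
- ctrl.close_job(): hands the job in, once; it reports no verdict.
The state is a dict: "t": time; "qpos": joint angles; "qvel": joint speeds; "joint_torque": joint torques, N m; "ee_pos": TCP position; "orientation": TCP orientation; "ft_force": force on the tool from outside, world axes, zero at the start; "moment": the same for the moment, N m; "width": finger opening in mm.
Only numpy, scipy, OpenCV 4.12 (cv2) and the standard library are available. Lean on these libraries where they do the work, as an engineer would, in place of code of your own. Each camera call takes 0.05 s, during which the arm holds its last target.

## Task

Check the sprung forceps in the bench tester: with the forceps still open, turn the red knob anticlockwise until the red peak hand is back at its zero stop, and let go of the knob. Then squeeze the two forceps arms together between the fingers until the black hand stands on the green mark, without overshooting it (the red hand, pushed along, must also end at the mark), and finish while still holding the forceps steadily at that gap. Do not shift the green mark or the things standing around.

Things in the scene. Friction and masses are not known exactly. Their poses are not given: they have to be found in the camera images.
- peak_hand (a joint): angle (rad) of the red knob and its red peak hand: 0 at the zero stop where the scale begins, growing clockwise seen from above, up to 2.3. Light friction (0.012 N m); it stays where it is left. When the forceps close, the black live hand catches up with it and pushes it on (through a peg: the red hand then reads 0.04 rad less); it is never pulled back.
- knob_grip (a point): centre of the red knob's grip, on the dial's axis: an upright bar 38 mm long, 13 mm wide, 34 mm high, this point half-way up. x axis: along the bar, the way the red hand points; z up. The point is 85 mm above the bench, the bar's foot 68 mm, the hands about 50 to 57 mm, the dial's face 45 mm. The dial is 124 mm across.
- far_arm (a joint): closing angle of the forceps arms, rad: 0 sprung open, 0.15 nearly shut. Both arms always close together by this angle, each against a spring of 5 N m/rad. Tip gap = 380 mm x sin(0.16 - angle), 60 mm when open. The black live hand on the dial is geared to it and stands at 14 x this angle (rad, clockwise from the red hand's zero).
- far_arm_pad (a point): centre of the round yellow grip pad on the far steel arm of the forceps: upright cylinder 12 mm across, 22 mm high, 85 mm above the bench, 120 mm from the arm's hinge. z is up. The two pads are squeezed towards each other. Below them is only the base plate, its top 18 mm above the bench.
- near_arm_pad (a point): the same on the near arm. The forceps' centre line runs half-way between the pads. Over their outer faces the pads measure 2 x (10 mm + 120 mm x sin(0.16 - closing angle)): 58 mm when open. The tips lie 70 mm further on, towards the dial.
- mark (a joint): angle of the green mark on the dial's rim, rad, on the same scale as the two hands (clockwise from zero): the live hand's tip stands at the middle of the mark when the tip gap is the marked one. The mark is stiff and is not to be moved.
- mark_point (a point): middle of the green mark's inner end, 48 mm from the dial's centre; the mark is 13.6 mm wide along the rim.
- live_tip (a point): tip of the black live hand, 48 mm from the dial's centre.
- peak_tip (a point): tip of the red peak hand, 48 mm from the dial's centre.
- tester: forceps tester fixed on the bench: grey plate 130 x 370 x 18 mm, a post clamping the heel of 190 mm steel forceps that lie level, 85 mm up, and a blue dial with white face. Origin under the plate; y runs along the forceps' centre line: hinges at -170 mm, pads -50, tips +20, dial centre +105; z up. The scale's zero lies 1.1 rad anticlockwise from x.
- dish: clear round dish, 90 mm across, 16 mm high, origin under its centre; bystander
- pen: white marker pen with a red cap, lying, 130 x 14 x 14 mm, along its x axis; bystander
- bung: red-brown rubber bung, 42 mm across, 30 mm high, origin under its centre; bystander
- beaker: glass beaker, 68 mm across, 75 mm high, origin under its centre; bystander
- sample: clear sample bottle with a blue cap, 60 mm across, 120 mm high, origin under its centre; bystander
- amber: amber bottle with a red cap, 66 mm across, 150 mm high, origin under its centre; bystander
- teal: amber jar with a teal cap, 72 mm across, 140 mm high, origin under its centre; bystander

How it is judged (in metres and radians):
On the way:
1. the red peak hand is back at its zero stop (within 0.08 rad) with the forceps open and the knob let go (value of joint peak_hand below 0.08 rad and value of joint far_arm below 0.012 rad and contact force between the fingers and peak_hand below 0.1 N), for 0.2 s.
At the end, for the whole second after the job is handed in: both fingers press the forceps arms (more than 0.8 N each); the black live hand's tip is within 6.7 mm of the middle of the green mark (tip gap within about 4 mm), the red peak hand's tip within 11.7 mm of it (no overshoot beyond about 7 mm of gap), and the arms are still (below 0.03 rad/s) (distance between live_tip and mark_point below 0.0067 m and distance between peak_tip and mark_point below 0.0117 m and contact force between the fingers and far_arm above 0.8 N and contact force between the fingers and near_arm above 0.8 N and velocity of joint far_arm between -0.03 and 0.03 rad/s); the arm keeps its last pose, push and grip.
It fails at once if the green mark shifted by more than 4 mm (distance of mark_point from where it was at the start of the episode above 0.004 m).
It fails at once if a bystander moved by more than 30 mm (distance of any of dish, pen, bung, beaker, sample, amber, teal from where it was at the start of the episode above 0.03 m).
It also fails if it takes over 48 s, if anything falls off the work surface, if the arm or the gripper's body presses on something with over 40 N, if the wrist force passes 120 N, or if a joint passes its speed limit or range.

## Working session

There is one attempt and no reset: what is moved stays moved. The work goes in short steps, Python scripts to look and compute and a tool call to move; the robot and the scene stay as the last step left them, time stands still between calls to the robot, and variables do not carry over. Pictures are saved under pics/ and viewed, and the job is handed in when it is done.

Besides the shell and the picture viewer there is one more tool, called as name(argument=value, ...) on one line, values as JSON. jog_arm: Moves the arm, as the interface text tells. Its arguments: {"type":"object","properties":{"steps":{"type":"array","items":{"type":"object","properties":{"turn":{"type":"array","items":{"type":"number"}},"dp":{"type":"array","items":{"type":"number"}},"claw":{"type":"number"}}}}},"required":["steps"]}

```bash
mkdir -p pics
cat > h.py <<'E'
import numpy as np,cv2,json
from workcell import ctrl
def save(n,f):
    d=ctrl.get_image(n); cv2.imwrite('pics/'+f,d['img'][:,:,::-1]); 
    np.savez('pics/'+f[:-4],**{k:np.array(v) for k,v in d.items()}); return d
def K(d):
    f=240/np.tan(np.radians(float(d['fovy']))/2); return np.array([[f,0,float(d['cx'])],[0,f,float(d['cy'])],[0,0,1]])
def ray(d,px,T=None):
    # T world_from_camera
    p=cv2.undistortPoints(np.array([[px]],float),K(d),np.array(d['dist_coeffs'],float))[0,0]
    if T is None: T=np.linalg.inv(d['camera_from_world'])
    return T[:3,3],T[:3,:3]@np.array([p[0],p[1],1])
def onz(d,px,z,T=None):
    o,r=ray(d,px,T); return o+r*(z-o[2])/r[2]
E
python3 - <<'E'
from h import *
print(ctrl.get_obs())
for n in ['scene','top','wrist']:
    d=save(n,n+'0.png'); print(n,{k:v for k,v in d.items() if k not in('img','range_z')})
E
```

```text
{'t': 0.0, 'qpos': array([ 1.14499704e+00,  4.23812307e-01,  1.63066978e+00, -2.29655560e-06,
        1.08860563e+00, -1.90089178e-02]), 'qvel': array([-0.00086845,  0.00010009,  0.00125336, -0.00137492, -0.00221503,
       -0.00077411]), 'joint_torque': array([-2.91651158e-03, -5.44642532e+01, -2.73645955e+01,  6.43275375e-02,
        2.30089843e-02, -1.26802602e-04]), 'ee_pos': array([247.04606523, 573.50704414, 221.92745985]), 'orientation': array([-1.37543744, -0.90361452,  0.90569344]), 'ft_force': array([-0.44851267, -1.12948113, -0.03458156]), 'moment': array([ 0.01967787,  0.03483567, -0.02123771]), 'width': 88.15501748527772}
scene {'fovy': 43.0134898598679, 'cx': 328.65295293757003, 'cy': 230.80111769733384, 'dist_coeffs': array([-0.1585743,  0.       ,  0.       ,  0.       ,  0.       ]), 'camera_from_world': array([[-8.19760564e-02,  9.96617454e-01,  5.79453982e-03,
         4.02592448e+01],
       [ 5.92621887e-01,  5.34186113e-02, -8.03707503e-01,
        -2.75605863e+02],
       [-8.01298462e-01, -6.24508004e-02, -5.94996364e-01,
         1.90081545e+03],
       [ 0.0
[... 437 characters left out ...]

       [ 3.79662560e-02, -6.93517409e-03, -9.99254956e-01,
         1.15926144e+03],
       [ 0.00000000e+00,  0.00000000e+00,  0.00000000e+00,
         1.00000000e+00]])}
wrist {'fovy': 67.02759706840122, 'cx': 318.2255850635208, 'cy': 246.11946923614096, 'dist_coeffs': array([-0.01392368,  0.        ,  0.        ,  0.        ,  0.        ]), 'hand_eye': array([[ 9.99999470e-01,  1.02470083e-03,  1.04058597e-04,
         1.00403930e-01],
       [ 1.55542012e-04, -2.50115089e-01,  9.68216101e-01,
        -1.62212328e+02],
       [ 1.01815847e-03, -9.68215571e-01, -2.50115116e-01,
         6.72071519e+01],
       [ 0.00000000e+00,  0.00000000e+00,  0.00000000e+00,
         1.00000000e+00]])}
```

View pics/top0.png

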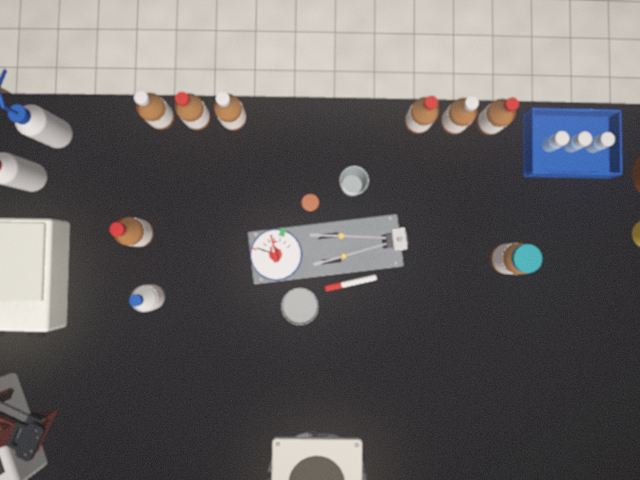

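View pics/scene0.png

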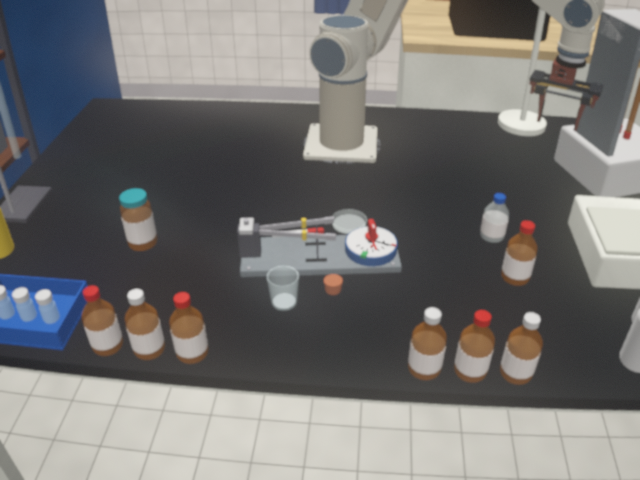

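View pics/wrist0.png

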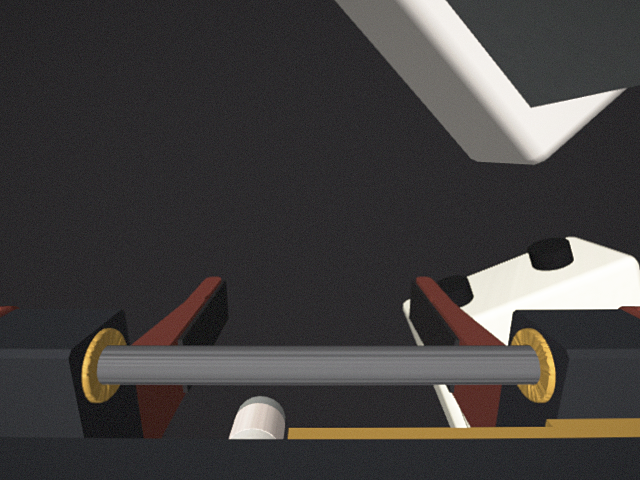

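Run:
```python
from h import *
d=dict(np.load('pics/top0.npz')); im=d['img']
c=im[195:305,230:420,::-1]
cv2.imwrite('pics/z.png',cv2.resize(c,None,fx=4,fy=4,interpolation=cv2.INTER_CUBIC))
hsv=cv2.cvtColor(im,cv2.COLOR_RGB2HSV)
def blobs(m,z,name):
    m=m.astype(np.uint8).copy(); m[:195]=0;m[305:]=0;m[:,:230]=0;m[:,420:]=0
    n,l,s,c=cv2.connectedComponentsWithStats(m)
    for i in range(1,n):
        if s[i,4]>4: print(name,s[i],c[i].round(1),onz(d,c[i],z).round(1))
H,S,V=hsv[...,0],hsv[...,1],hsv[...,2]
blobs((H>18)&(H<34)&(S>110)&(V>100),96,'yellow')
blobs(((H<8)|(H>172))&(S>130)&(V>80),100,'red')
blobs((H>45)&(H<80)&(S>100)&(V>60),50,'green')
blobs((S<40)&(V>185),45,'white')
blobs((H>100)&(H<130)&(S>80)&(V>40),40,'blue')
```

```text
yellow [339 234   4   4  13] [340.4 235.6] [597.5 -45.6  96. ]
yellow [342 254   3   4  11] [342.9 255.6] [551.9 -51.9  96. ]
red [270 249  11  12  83] [275.2 254.8] [551.5 101.9 100. ]
red [325 282  16  10 105] [332.4 286.8] [481.  -28.7 100. ]
green [281 228   4   7  18] [281.9 230.8] [609.5  91.1  50. ]
white [392 228  15  23 273] [399.2 238.7] [ 594.9 -189.1   45. ]
white [ 251  230   50   50 1707] [275.7 254.9] [552.1 105.1  45. ]
white [255 233   2   3   6] [255.5 234. ] [601.3 154.2  45. ]
white [310 233  12   4  31] [315.1 234.8] [601.4  12.1  45. ]
white [333 235   5   2   6] [335.3 235.3] [600.8 -36.3  45. ]
white [344 235  37   3  52] [361.5 236.4] [599.1 -98.8  45. ]
white [372 246   6   2   6] [374.5 246.5] [ 575.5 -130.2   45. ]
white [346 248  24   8  34] [357.1 251.6] [562.7 -88.7  45. ]
white [330 257  11   3  14] [334.9 257.8] [547.2 -35.8  45. ]
white [314 261  10   5  27] [317.8 262.7] [535.    4.6  45. ]
white [341 275  36  12 178] [358.2 280.9] [493.  -92.1  45. ]
white [284 289  32  16 382] [299.4 297.9] [450.8  47.1  45. ]
```

View pics/z.png

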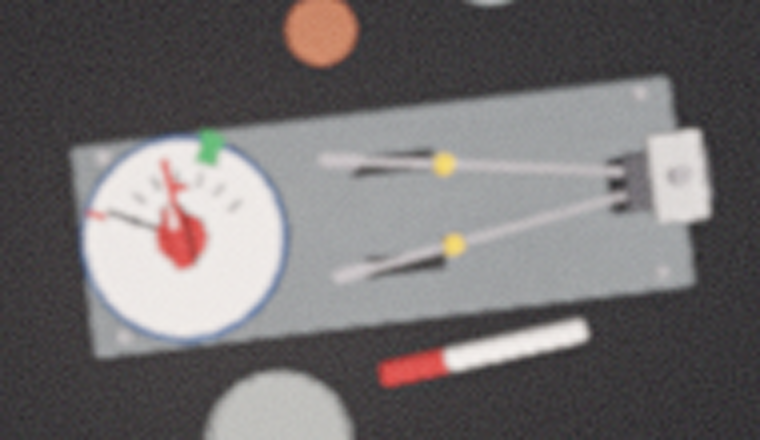

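```bash
cat >> h.py <<'E'
from scipy.spatial.transform import Rotation as Ro
def st():
    o=ctrl.get_obs(); R=Ro.from_rotvec(o['orientation']).as_matrix()
    print('t',round(o['t'],2),'pos',o['ee_pos'].round(1),'jaw yaw',round(float(np.arctan2(R[1,0],R[0,0])),3),'toolY',R[:,1].round(3),'F',o['ft_force'].round(1),'w',round(o['width'],1),'q',o['qpos'].round(2)); return o,R
def wrT(d):
    o,R=st(); T=np.eye(4);T[:3,:3]=R;T[:3,3]=o['ee_pos'];return T@np.array(d['hand_eye'])
E
python3 - <<'E'
from h import *
st()
d=dict(np.load('pics/top0.npz')); im=d['img']
hsv=cv2.cvtColor(im,cv2.COLOR_RGB2HSV);H,S,V=[hsv[...,i] for i in range(3)]
C=np.array([552.1,105.1])
m=((H<8)|(H>172))&(S>60)&(V>80)
for y,x in np.argwhere(m):
    if 225<y<280 and 248<x<303:
        p=onz(d,(x,y),54)[:2]-C; r=np.hypot(*p)
        if r>22: print(x,y,S[y,x],round(r,1),round(1.243-np.arctan2(p[1],p[0]),3))
E
```

```text
t 0.15 pos [247.1 573.6 222.1] jaw yaw 1.164 toolY [-0.    -0.001 -1.   ] F [-1.1 -0.5  0.4] w 87.7 q [ 1.14  0.42  1.63  0.    1.09 -0.02]
271 235 63 48.1 1.006
270 236 64 46.4 0.946
271 236 87 45.8 0.995
271 237 89 43.5 0.983
271 238 81 41.2 0.969
272 238 68 40.7 1.025
271 239 76 39.0 0.953
272 239 93 38.4 1.013
271 240 67 36.7 0.936
272 240 102 36.1 0.999
273 240 84 35.6 1.064
272 241 106 33.8 0.983
273 241 126 33.3 1.052
274 241 107 32.9 1.123
275 241 85 32.8 1.195
272 242 93 31.5 0.965
273 242 119 30.9 1.039
274 242 92 30.6 1.115
275 242 65 30.4 1.192
272 243 77 29.2 0.944
273 243 93 28.6 1.024
272 244 63 26.9 0.92
273 244 87 26.3 1.006
273 245 86 24.0 0.984
252 248 69 57.7 -0.058
253 248 68 55.5 -0.046
254 248 67 53.2 -0.033
```

jog_arm(steps=[{"dp": [0.64,-1,0],"turn": [0,0,-0.13],"claw": 1},{"dp": [0.64,-1,0],"turn": [0,0,-0.13],"claw": 1},{"dp": [0.64,-1,0],"turn": [0,0,-0.13],"claw": 1},{"dp": [0.64,-1,0],"turn": [0,0,-0.13],"claw": 1}])

```text
t: 0.48
ee_pos: [299.5, 490.7, 221.7]
orientation: [-1.493, -0.582, 0.586]
ft_force: [-0.4, 0.2, 0.5]
width: 87.8
```

jog_arm(steps=[{"dp": [0.64,-1,0],"turn": [0,0,-0.13],"claw": 1},{"dp": [0.64,-1,0],"turn": [0,0,-0.13],"claw": 1},{"dp": [0.64,-1,0],"turn": [0,0,-0.13],"claw": 1},{"dp": [0.64,-1,0],"turn": [0,0,-0.13],"claw": 1}])

```text
t: 0.82
ee_pos: [352.0, 407.7, 221.5]
orientation: [-1.558, -0.255, 0.26]
ft_force: [-1.0, -0.0, -0.2]
width: 87.5
```

jog_arm(steps=[{"dp": [0.64,-1,0],"turn": [0,0,-0.13],"claw": 1},{"dp": [0.64,-1,0],"turn": [0,0,-0.13],"claw": 1},{"dp": [0.64,-1,0],"turn": [0,0,-0.13],"claw": 1},{"dp": [0.64,-1,0],"turn": [0,0,-0.13],"claw": 1}])

```text
t: 1.15
ee_pos: [404.5, 325.0, 221.3]
orientation: [-1.573, 0.073, -0.067]
ft_force: [-0.5, 0.3, 0.0]
width: 88.0
```

jog_arm(steps=[{"dp": [0.64,-1,0],"turn": [0,0,-0.13],"claw": 1},{"dp": [0.64,-1,0],"turn": [0,0,-0.13],"claw": 1},{"dp": [0.64,-1,0],"turn": [0,0,-0.13],"claw": 1},{"dp": [0.64,-1,0],"turn": [0,0,-0.13],"claw": 1}])

```text
t: 1.48
ee_pos: [457.1, 242.3, 221.2]
orientation: [-1.537, 0.401, -0.395]
ft_force: [-0.4, -0.0, 0.0]
width: 88.0
```

jog_arm(steps=[{"dp": [0.64,-1,0],"turn": [0,0,-0.13],"claw": 1},{"dp": [0.64,-1,0],"turn": [0,0,-0.13],"claw": 1},{"dp": [0.64,-1,0],"turn": [0,0,-0.13],"claw": 1},{"dp": [0.64,-1,0],"turn": [0,0,-0.13],"claw": 1}])

```text
t: 1.82
ee_pos: [510.0, 159.6, 221.1]
orientation: [-1.45, 0.726, -0.72]
ft_force: [-0.8, 0.9, 0.1]
width: 87.7
```

jog_arm(steps=[{"dp": [0.53,-0.68,-0.2],"turn": [0,0,-0.135],"claw": 1},{"dp": [0.53,-0.68,-0.2],"turn": [0,0,-0.135],"claw": 1},{"dp": [0.53,-0.68,-0.2],"turn": [0,0,-0.135],"claw": 1},{"dp": [0.53,-0.68,-0.2],"turn": [0,0,-0.135],"claw": 1},{"dp": [0.53,-0.68,-0.2],"turn": [0,0,-0.135],"claw": 1},{"dp": [0.53,-0.68,-0.2],"turn": [0,0,-0.135],"claw": 1}])

```text
t: 2.32
ee_pos: [552.2, 105.1, 204.8]
orientation: [-1.308, 1.048, -1.04]
ft_force: [0.5, -0.2, 0.3]
width: 87.8
```

Run:
```python
from h import *
d=save('wrist','w1.png'); np.save('pics/T1',wrT(d))
```

```text
t 2.37 pos [552.1 105.3 205. ] jaw yaw -1.348 toolY [-0.004  0.001 -1.   ] F [-0.1  1.2  0.5] w 88.1 q [0.17 0.36 1.78 0.   1.01 1.51]
```

View pics/w1.png

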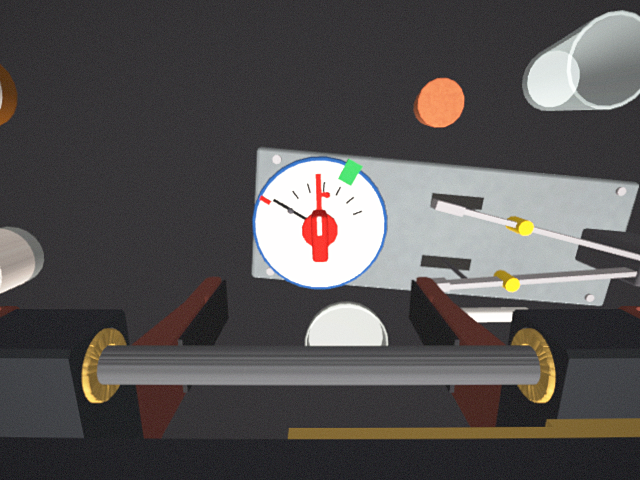

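```bash
cat >> h.py <<'E'
def dial(f,T,Cz=45):
    d=dict(np.load('pics/'+f+'.npz')); im=d['img']
    hsv=cv2.cvtColor(im,cv2.COLOR_RGB2HSV);H,S,V=[hsv[...,i].astype(int) for i in range(3)]
    return d,H,S,V
E
python3 - <<'E'
from h import *
T=np.load('pics/T1.npy'); d,H,S,V=dial('w1',T)
# blue rim outer contour -> centre at z~45
m=((H>100)&(H<125)&(S>120)&(V>60)).astype(np.uint8)
cs,_=cv2.findContours(m,cv2.RETR_EXTERNAL,cv2.CHAIN_APPROX_NONE); c=max(cs,key=cv2.contourArea)
P=np.array([onz(d,p[0],45,T)[:2] for p in c.astype(float)])
A=np.c_[2*P,np.ones(len(P))];s=np.linalg.lstsq(A,(P**2).sum(1),rcond=None)[0];C=s[:2];print('C',C,'r',np.sqrt(s[2]+C@C))
def ang(px,z):
    p=onz(d,px,z,T)[:2]-C; return p.round(1),np.hypot(*p).round(1),np.arctan2(p[1],p[0]).round(3)
def pts(m):
    n,l,s,c=cv2.connectedComponentsWithStats(m.astype(np.uint8)); return [(s[i],c[i]) for i in range(1,n) if s[i,4]>8]
for nm,m,z in [('red',((H<6)|(H>174))&(S>150)&(V>120),54),('green',(H>45)&(H<80)&(S>100),50),('yel',(H>22)&(H<34)&(S>150)&(V>120),85)]:
    for s,c in pts(m): 
        if s[1]<300: print(nm,s,c.round(1),ang(c,z),onz(d,c,z,T).round(1))
print('tips red',ang((318.3,176),55),'black',ang((277,201.5),51))
E
python3 -c "
import cv2;i=cv2.imread('pics/w1.png')[145:300,245:400];cv2.imwrite('pics/z1.png',cv2.resize(i,None,fx=5,fy=5,interpolation=cv2.INTER_CUBIC)[:600])"
```

```text
C [555.96451129 105.07140599] r 59.76686957604789
red [ 302  174   35   88 1308] [319.4 227.8] (array([ 0.2, -0.1]), np.float64(0.2), np.float64(-0.352)) [556.2 105.   54. ]
red [260 196  11   8  40] [264.6 199.6] (array([13.9, 51.6]), np.float64(53.4), np.float64(1.307)) [569.9 156.7  54. ]
green [339 159  23  26 336] [349.8 171.6] (array([ 53.2, -14.7]), np.float64(55.2), np.float64(-0.269)) [609.2  90.4  50. ]
yel [506 217  28  18 258] [521.9 226.2] (array([  43.8, -155.3]), np.float64(161.3), np.float64(-1.296)) [599.7 -50.2  85. ]
yel [494 271  26  20 267] [508.  280.6] (array([  -2.1, -160.6]), np.float64(160.6), np.float64(-1.584)) [553.9 -55.6  85. ]
tips red (array([43.9, 10.9]), np.float64(45.2), np.float64(0.243)) black (array([14.2, 41.1]), np.float64(43.5), np.float64(1.237))
```

View pics/z1.png

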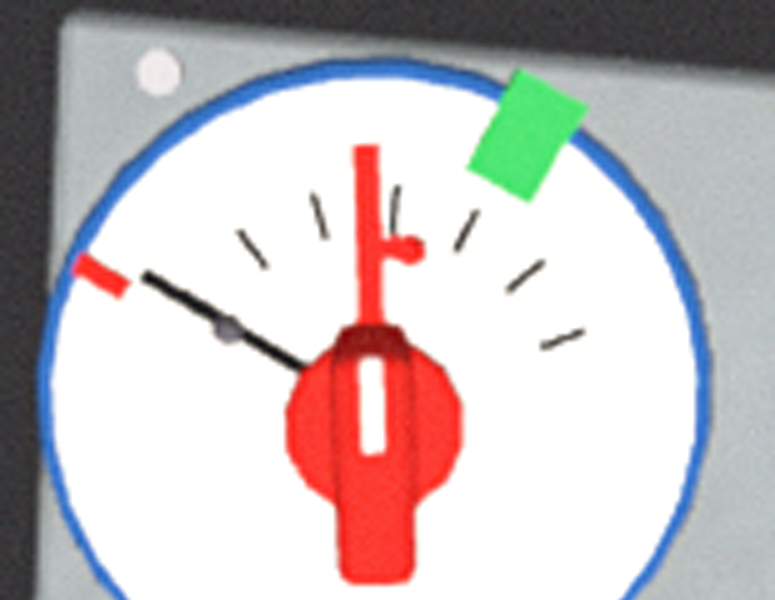

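jog_arm(steps=[{"dp": [0.02,0,-0.8],"turn": [0,0,0.006],"claw": 0.6},{"dp": [0.02,0,-0.8],"turn": [0,0,0.006],"claw": 0.6},{"dp": [0.02,0,-0.8],"turn": [0,0,0.006],"claw": 0.6},{"dp": [0.02,0,-0.8],"turn": [0,0,0.006],"claw": 0.6}])

```text
t: 2.7
ee_pos: [552.9, 105.5, 140.4]
orientation: [-1.318, 1.033, -1.023]
ft_force: [-0.5, 0.8, 1.3]
width: 64.4
```

Run:
```python
from h import *
d=save('wrist','w2.png'); np.save('pics/T2',wrT(d))
```

```text
t 2.75 pos [554.  105.7 141.7] jaw yaw -1.328 toolY [-0.004  0.001 -1.   ] F [-0.5 -0.1  0. ] w 60.9 q [0.17 0.44 1.82 0.   0.88 1.49]
```

View pics/w2.png

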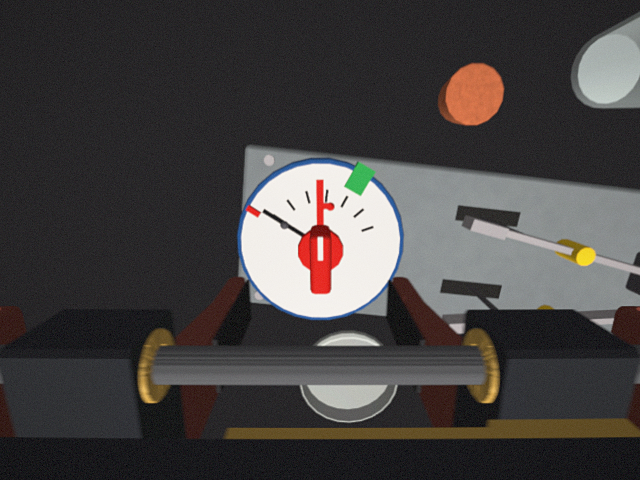

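Run:
```python
from h import *
for k,px in (('1',(319.5,226.5)),('2',(320,248.5))):
    T=np.load(f'pics/T{k}.npy'); d=dict(np.load(f'pics/w{k}.npz'))
    print(onz(d,px,102,T))
    if k=='1': 
        for z in (33,45): print(z, onz(d,(320,222.5),z,T))
```

```text
[566.96776836 107.43098255 102.        ]
33 [556.9956761  104.58054194  33.        ]
45 [559.2579967  105.13085674  45.        ]
[568.9604953  107.92029171 102.        ]
```

Run:
```python
from h import *
T=np.load('pics/T1.npy'); d=dict(np.load('pics/w1.npz'))
for px in ((319.5,216.5),(320,261.6),(319.5,210)): print(onz(d,px,102,T))
T=np.load('pics/T2.npy'); d=dict(np.load('pics/w2.npz'))
for px in ((320,234),(320.5,293)): print(onz(d,px,102,T))
d=dict(np.load('pics/top0.npz'))
im=d['img'][240:270,260:292,::-1];cv2.imwrite('pics/z3.png',cv2.resize(im,None,fx=16,fy=16,interpolation=0))
```

```text
[574.3205087  109.11396171 102.        ]
[540.39648267 100.95686796 102.        ]
[579.04482212 110.19530554 102.        ]
[577.26456805 110.00128724 102.        ]
[542.41541653 100.96088513 102.        ]
```

View pics/z3.png

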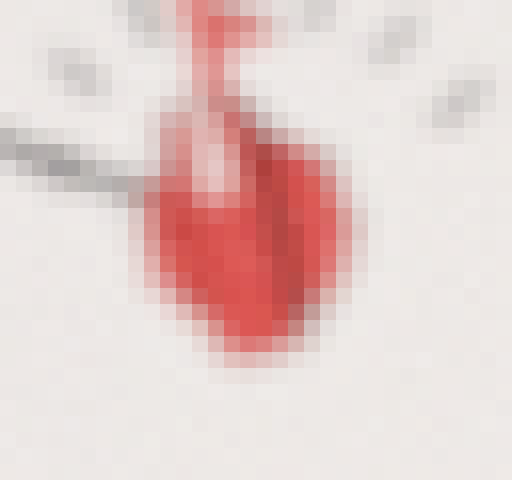

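jog_arm(steps=[{"dp": [0.025,-0.01,-0.4],"claw": 0.6},{"dp": [0.025,-0.01,-0.8],"claw": 0.6},{"dp": [0.025,-0.01,-0.8],"claw": 0.4},{"dp": [0.025,-0.01,-0.8],"claw": 0.3},{"dp": [0.025,-0.01,-0.8],"claw": 0.2},{"dp": [0.025,-0.01,-0.8],"claw": 0.2},{"dp": [0.025,-0.01,-0.8],"claw": 0.2}])

```text
invalid input at $.steps[0]: expected keys turn, dp, claw
```

Run:
```python
from h import *
d=save('wrist','w3.png'); np.save('pics/T3',wrT(d))
```

```text
t 2.8 pos [554.7 105.7 142.4] jaw yaw -1.328 toolY [-0.002  0.002 -1.   ] F [-0.5 -0.1 -0.8] w 56.4 q [0.17 0.44 1.82 0.   0.88 1.49]
```

View pics/w3.png

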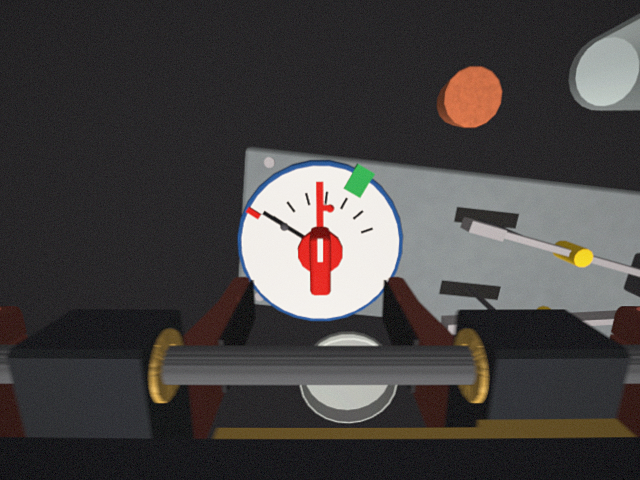

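jog_arm(steps=[{"turn": [0,0,0],"dp": [0.015,-0.01,-0.4],"claw": 0.6},{"turn": [0,0,0],"dp": [0.015,-0.01,-0.8],"claw": 0.6},{"turn": [0,0,0],"dp": [0.015,-0.01,-0.82],"claw": 0.4},{"turn": [0,0,0],"dp": [0.015,-0.01,-0.82],"claw": 0.3},{"turn": [0,0,0],"dp": [0.015,-0.01,-0.82],"claw": 0.2},{"turn": [0,0,0],"dp": [0.015,-0.01,-0.82],"claw": 0.2},{"turn": [0,0,0],"dp": [0.015,-0.01,-0.82],"claw": 0.2},{"turn": [0,0,0],"dp": [0.015,-0.01,-0.82],"claw": 0.2}])

```text
t: 3.47
ee_pos: [556.8, 105.1, 78.3]
orientation: [-1.313, 1.029, -1.027]
ft_force: [0.6, -1.1, 0.9]
width: 18.4
```

Run:
```python
from h import *
d=save('wrist','w4.png'); np.save('pics/T4',wrT(d))
```

```text
t 3.52 pos [556.6 105.1  78. ] jaw yaw -1.328 toolY [-0.001  0.002 -1.   ] F [-0.4 -0.4  0.7] w 17.5 q [0.16 0.54 1.84 0.   0.75 1.49]
```

View pics/w4.png

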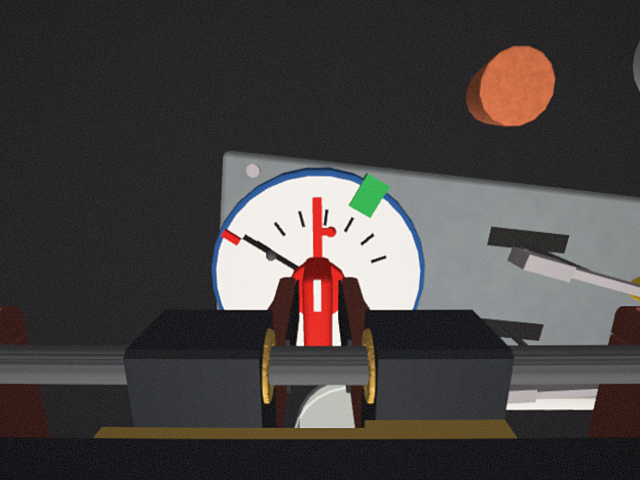

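jog_arm(steps=[{"turn": [0,0,0.03],"dp": [0,0,0],"claw": 0.19},{"turn": [0,0,0.06],"dp": [0,0,0],"claw": 0.19},{"turn": [0,0,0.09],"dp": [0,0,0],"claw": 0.19},{"turn": [0,0,0.12],"dp": [0,0,0],"claw": 0.19},{"turn": [0,0,0.15],"dp": [0,0,0],"claw": 0.19},{"turn": [0,0,0.18],"dp": [0,0,0],"claw": 0.19},{"turn": [0,0,0.21],"dp": [0,0,0],"claw": 0.19},{"turn": [0,0,0.24],"dp": [0,0,0],"claw": 0.19},{"turn": [0,0,0.27],"dp": [0,0,0],"claw": 0.19},{"turn": [0,0,0.29],"dp": [0,0,0],"claw": 0.19},{"turn": [0,0,0.29],"dp": [0,0,0],"claw": 0.19},{"turn": [0,0,0.29],"dp": [0,0,0],"claw": 0.19}])

```text
t: 4.52
ee_pos: [556.7, 105.1, 78.3]
orientation: [-1.545, 0.33, -0.327]
ft_force: [-0.2, 0.2, 0.5]
width: 16.4
```

Run:
```python
from h import *
d=save('wrist','w5.png'); np.save('pics/T5',wrT(d)); print(ctrl.get_obs()['moment'])
```

```text
t 4.57 pos [556.6 105.1  78.2] jaw yaw -0.419 toolY [-0.002  0.001 -1.   ] F [-1.   0.5 -0. ] w 16.8 q [0.16 0.54 1.84 0.   0.76 0.58]
[ 0.02751368  0.18867404 -0.02101141]
```

View pics/w5.png

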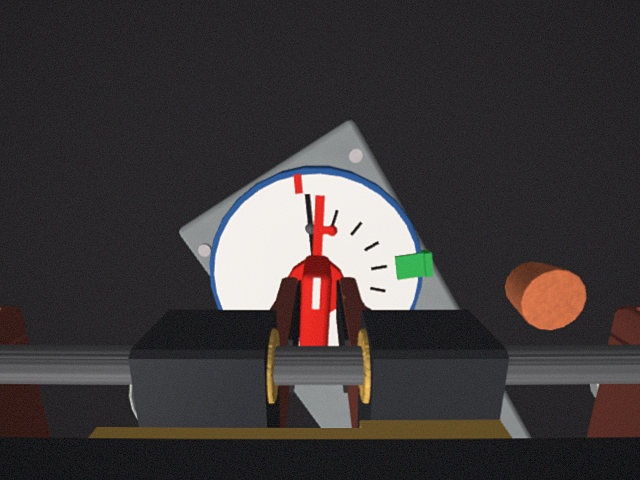

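jog_arm(steps=[{"turn": [0,0,0.025],"dp": [0,0,0],"claw": 0.19},{"turn": [0,0,0.05],"dp": [0,0,0],"claw": 0.19},{"turn": [0,0,0.05],"dp": [0,0,0],"claw": 0.19},{"turn": [0,0,0.05],"dp": [0,0,0],"claw": 0.19}])

```text
t: 4.9
ee_pos: [556.5, 105.2, 78.3]
orientation: [-1.56, 0.21, -0.206]
ft_force: [-1.6, 1.7, 1.6]
width: 16.8
```

Run:
```python
from h import *
d=save('wrist','w6.png'); np.save('pics/T6',wrT(d)); print(ctrl.get_obs()['moment'])
```

```text
t 4.95 pos [556.5 105.1  78.3] jaw yaw -0.265 toolY [-0.002  0.001 -1.   ] F [-2.5  1.6  2. ] w 16.6 q [0.17 0.54 1.84 0.   0.76 0.43]
[ 0.24970357  0.34110848 -0.01518282]
```

View pics/w6.png

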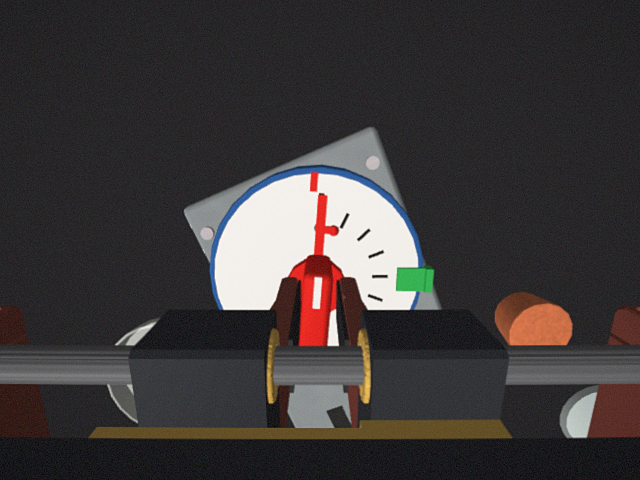

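jog_arm(steps=[{"turn": [0,0,0.01],"dp": [0,0,0],"claw": 0.19},{"turn": [0,0,0.02],"dp": [0,0,0],"claw": 0.19},{"turn": [0,0,0.02],"dp": [0,0,0],"claw": 0.19},{"turn": [0,0,0.02],"dp": [0,0,0],"claw": 0.19}])

```text
t: 5.28
ee_pos: [556.1, 105.4, 78.2]
orientation: [-1.564, 0.163, -0.159]
ft_force: [-2.1, 4.7, 1.5]
width: 16.6
```

Run:
```python
from h import *
st(); print(ctrl.get_obs()['moment'])
```

```text
t 5.28 pos [556.1 105.4  78.2] jaw yaw -0.205 toolY [-0.003  0.001 -1.   ] F [-2.1  4.7  1.5] w 16.6 q [0.17 0.54 1.84 0.   0.76 0.37]
[0.66023055 0.58774428 0.01558282]
```

Force is building, so the knob is against its stop. Turn back slightly to unload, open, and rise straight up.

jog_arm(steps=[{"turn": [0,0,-0.015],"dp": [0,0,0],"claw": 0.2},{"turn": [0,0,-0.02],"dp": [0,0,0],"claw": 0.5},{"turn": [0,0,-0.02],"dp": [0,0,0],"claw": 0.6},{"turn": [0,0,-0.02],"dp": [0,0,0],"claw": 0.6},{"turn": [0,0,-0.02],"dp": [0,0,0.5],"claw": 0.6},{"turn": [0,0,-0.02],"dp": [0,0,0.9],"claw": 0.6},{"turn": [0,0,-0.02],"dp": [0,0,0.9],"claw": 0.7},{"turn": [0,0,-0.02],"dp": [0,0,0.9],"claw": 1}])

```text
t: 5.95
ee_pos: [557.6, 105.5, 152.2]
orientation: [-1.559, 0.209, -0.211]
ft_force: [-0.0, 0.0, 0.5]
width: 60.8
```

jog_arm(steps=[{"turn": [0,0,0],"dp": [0,0,0.5],"claw": 1},{"turn": [0,0,0],"dp": [0,0,0.5],"claw": 1},{"turn": [0,0,0],"dp": [0,0,0.5],"claw": 1}])

```text
t: 6.2
ee_pos: [558.5, 105.5, 193.0]
orientation: [-1.558, 0.207, -0.213]
ft_force: [0.4, -0.1, -0.4]
width: 80.9
```

Run:
```python
from h import *
d=save('wrist','w7.png'); T=wrT(d); np.save('pics/T7',T)
H=cv2.cvtColor(d['img'],cv2.COLOR_RGB2HSV).astype(int);H,S,V=H[...,0],H[...,1],H[...,2]
m=(H>22)&(H<34)&(S>150)&(V>120)
n,l,s,c=cv2.connectedComponentsWithStats(m.astype(np.uint8))
for i in range(1,n):
    if s[i,4]>40: print(s[i],c[i],onz(d,c[i],85,T))
```

```text
t 6.25 pos [557.5 105.4 191.7] jaw yaw -0.267 toolY [ 0.002  0.001 -1.   ] F [-0.5 -0.2  0.3] w 84.4 q [0.17 0.38 1.79 0.   0.98 0.43]
[401 387  18  24 207] [409.61835749 401.01449275] [597.95957257 -50.325528    85.        ]
[353 403  15  25 206] [360.27184466 417.67961165] [552.83318924 -55.49504706  85.        ]
```

View pics/w7.png

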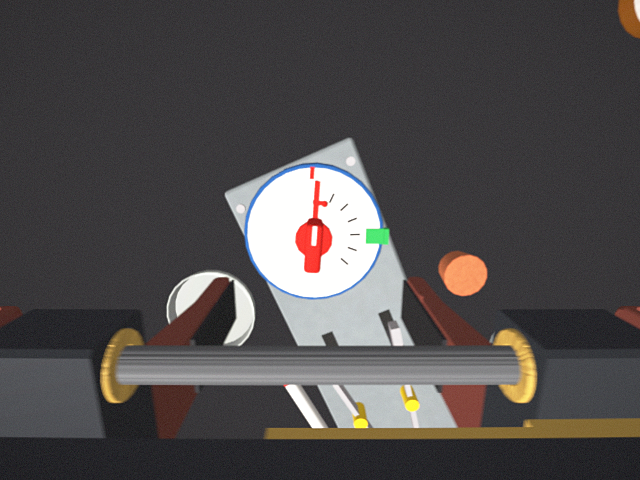

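```bash
python3 -c "
import cv2;i=cv2.imread('pics/w7.png')[155:305,235:395];cv2.imwrite('pics/z7.png',cv2.resize(i,None,fx=4,fy=4,interpolation=cv2.INTER_CUBIC))"
```

```text
(no output)
```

View pics/z7.png

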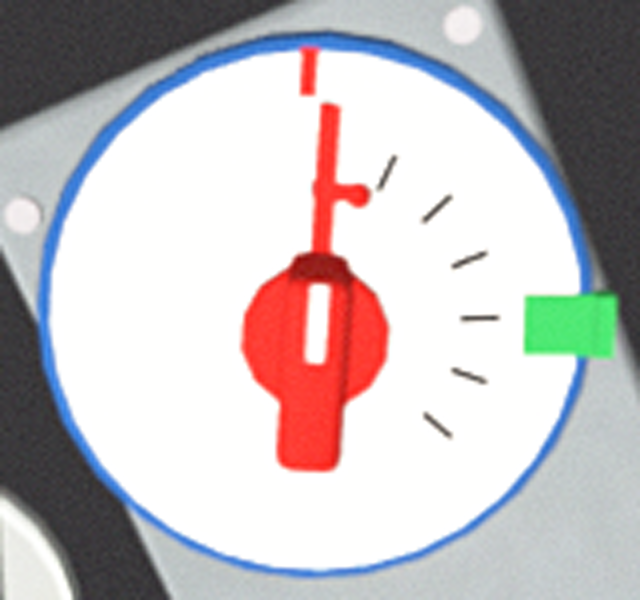

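jog_arm(steps=[{"turn": [0,0,0.063],"dp": [0.11,-0.97,0],"claw": 1},{"turn": [0,0,0.063],"dp": [0.11,-0.97,0],"claw": 1},{"turn": [0,0,0.063],"dp": [0.11,-0.97,0],"claw": 1}])

```text
t: 6.5
ee_pos: [565.5, 23.1, 189.7]
orientation: [-1.57, 0.054, -0.052]
ft_force: [-0.7, 0.2, -0.3]
width: 88.1
```

jog_arm(steps=[{"turn": [0,0,0.063],"dp": [0.11,-0.97,0],"claw": 1},{"turn": [0,0,0.063],"dp": [0.11,-0.97,0],"claw": 1},{"turn": [0,0,0.063],"dp": [0.11,-0.97,0],"claw": 1},{"turn": [0,0,0.063],"dp": [0.11,-0.97,0],"claw": 1},{"turn": [0,0,0.063],"dp": [0.11,-0.97,0],"claw": 1}])

```text
t: 6.92
ee_pos: [573.4, -54.3, 188.2]
orientation: [-1.568, -0.098, 0.104]
ft_force: [-0.3, -0.2, 0.2]
width: 87.6
```

Run:
```python
from h import *
d=save('wrist','w8.png'); T=wrT(d); np.save('pics/T8',T)
d=save('top','top8.png')
```

```text
t 6.97 pos [573.5 -53.7 188.5] jaw yaw 0.13 toolY [-0.004  0.    -1.   ] F [-0.2  0.8 -0.2] w 87.8 q [-0.11  0.4   1.76 -0.    0.99 -0.24]
```

View pics/w8.png

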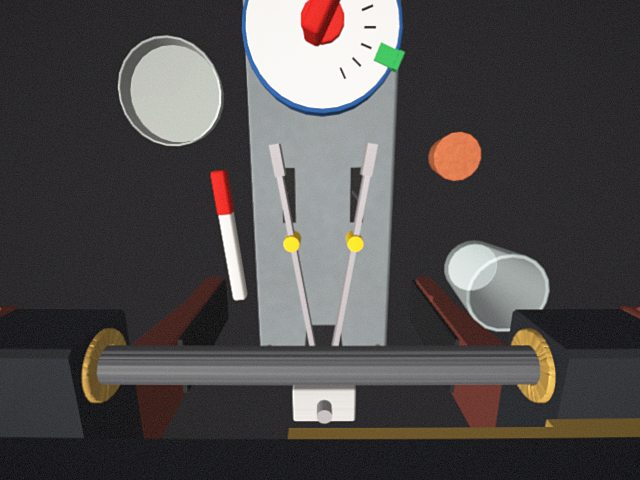

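Run:
```python
from h import *
T=np.load('pics/T8.npy'); d=dict(np.load('pics/w8.npz'))
H=cv2.cvtColor(d['img'],cv2.COLOR_RGB2HSV).astype(int);H,S,V=H[...,0],H[...,1],H[...,2]
def bl(m,z):
    n,l,s,c=cv2.connectedComponentsWithStats(m.astype(np.uint8))
    for i in range(1,n):
        if s[i,4]>40 and s[i,1]<300: print(s[i],c[i].round(1),onz(d,c[i],z,T).round(1))
bl((H>22)&(H<34)&(S>150)&(V>120),93)
p=onz(d,(215,172),7,T),onz(d,(238,298),7,T); print(p)
print(onz(d,(471,265),0,T))
```

```text
[284 232  16  20 225] [291.9 242.4] [554.3 -52.2  93. ]
[346 232  17  19 231] [353.8 242. ] [599.2 -45.9  93. ]
(array([471.63305718, -16.32923649,   7.        ]), array([ 502.49532455, -139.3433236 ,    7.        ]))
[732.80186912 -75.53967323   0.        ]
```

jog_arm(steps=[{"turn": [0,0,0.002],"dp": [0.03,0.045,-0.4],"claw": 0.86},{"turn": [0,0,0.002],"dp": [0.03,0.045,-0.75],"claw": 0.86},{"turn": [0,0,0.002],"dp": [0.03,0.045,-0.75],"claw": 0.86},{"turn": [0,0,0.002],"dp": [0.03,0.045,-0.75],"claw": 0.86},{"turn": [0,0,0.002],"dp": [0.03,0.045,-0.75],"claw": 0.86},{"turn": [0,0,0.002],"dp": [0.03,0.045,-0.75],"claw": 0.86}])

```text
t: 7.52
ee_pos: [577.3, -49.4, 130.5]
orientation: [-1.568, -0.108, 0.108]
ft_force: [-0.7, -0.1, 0.2]
width: 75.8
```

Run:
```python
from h import *
d=save('wrist','w9.png'); T=wrT(d); np.save('pics/T9',T)
```

```text
t 7.57 pos [577.2 -49.6 130.6] jaw yaw 0.137 toolY [-0. -0. -1.] F [ 0.5 -0.3 -0.9] w 75.1 q [-0.11  0.48  1.79 -0.    0.87 -0.24]
```

View pics/w9.png

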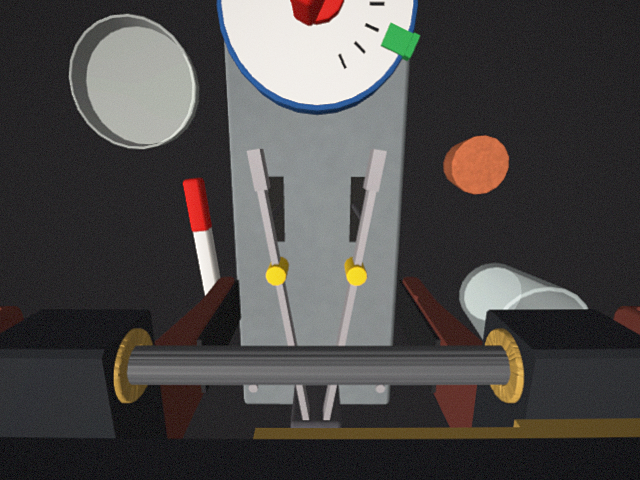

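jog_arm(steps=[{"turn": [0,0,0],"dp": [-0.015,0,-0.4],"claw": 0.86},{"turn": [0,0,0],"dp": [-0.015,0,-0.78],"claw": 0.86},{"turn": [0,0,0],"dp": [-0.015,0,-0.78],"claw": 0.86},{"turn": [0,0,0],"dp": [-0.015,0,-0.78],"claw": 0.86},{"turn": [0,0,0],"dp": [-0.015,0,-0.78],"claw": 0.86}])

```text
t: 7.98
ee_pos: [577.1, -49.7, 69.8]
orientation: [-1.569, -0.109, 0.106]
ft_force: [-0.3, 1.3, -0.0]
width: 75.5
```

Run:
```python
from h import *
d=save('wrist','w10.png'); T=wrT(d); np.save('pics/T10',T)
d=save('top','top10.png'); cv2.imwrite('pics/z10.png',cv2.resize(d['img'][195:305,230:420,::-1],None,fx=4,fy=4,interpolation=cv2.INTER_CUBIC))
```

```text
t 8.03 pos [577.5 -49.7  70.2] jaw yaw 0.137 toolY [ 0.003 -0.001 -1.   ] F [ 0.4 -0.7  0.4] w 75.8 q [-0.11  0.57  1.82 -0.    0.75 -0.24]
```

View pics/w10.png

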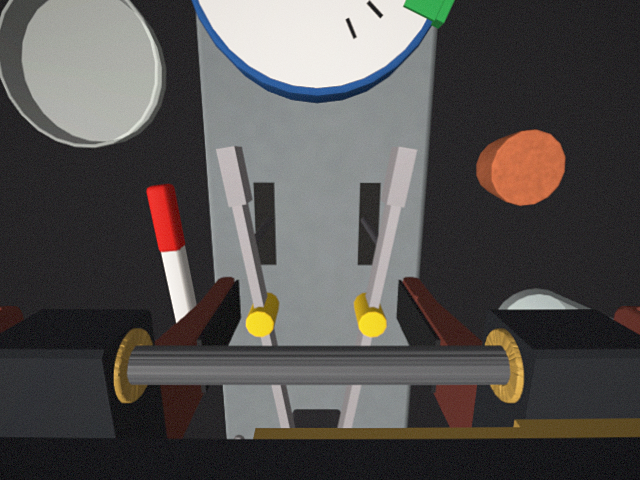

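View pics/z10.png

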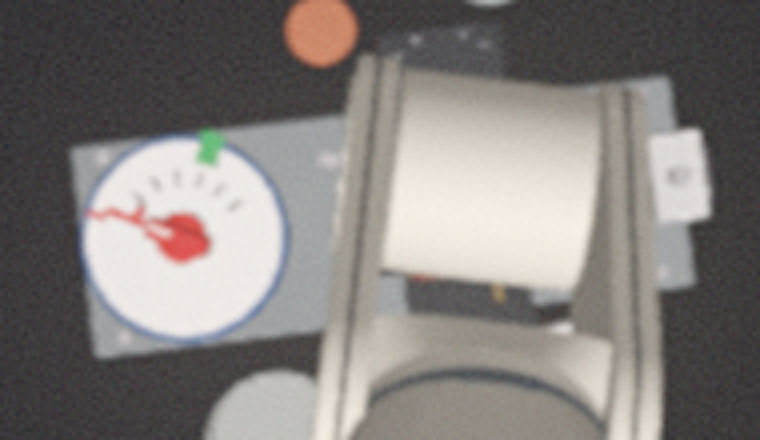

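jog_arm(steps=[{"turn": [0,0,0],"dp": [-0.015,0,-0.01],"claw": 0.75},{"turn": [0,0,0],"dp": [-0.015,0,-0.01],"claw": 0.7},{"turn": [0,0,0],"dp": [-0.015,0,-0.01],"claw": 0.65},{"turn": [0,0,0],"dp": [-0.015,0,-0.01],"claw": 0.6},{"turn": [0,0,0],"dp": [-0.015,0,-0.01],"claw": 0.58},{"turn": [0,0,0],"dp": [-0.015,0,-0.01],"claw": 0.56},{"turn": [0,0,0],"dp": [-0.015,0,-0.01],"claw": 0.54},{"turn": [0,0,0],"dp": [-0.015,0,-0.01],"claw": 0.54},{"turn": [0,0,0],"dp": [-0.015,0,-0.01],"claw": 0.54},{"turn": [0,0,0],"dp": [-0.015,0,-0.01],"claw": 0.54}])

```text
t: 8.92
ee_pos: [576.0, -49.5, 69.5]
orientation: [-1.568, -0.11, 0.106]
ft_force: [-2.5, 2.9, 5.5]
width: 47.6
```

```bash
cat > look.py <<'E'
from h import *
import sys
k=sys.argv[1]
o,R=st(); print('jaw force',[(ctrl.get_obs()['ft_force']@R).round(2)])
d=save('top',f't{k}.png'); cv2.imwrite(f'pics/zt{k}.png',cv2.resize(d['img'][225:285,245:345,::-1],None,fx=8,fy=8,interpolation=cv2.INTER_CUBIC))
d=save('wrist',f'v{k}.png'); np.save(f'pics/TV{k}',wrT(d))
E
python3 look.py a
```

```text
t 8.92 pos [576.  -49.5  69.5] jaw yaw 0.137 toolY [ 0.002 -0.    -1.   ] F [-2.5  2.9  5.5] w 47.6 q [-0.11  0.57  1.82  0.    0.75 -0.24]
jaw force [array([-2.08, -5.53,  3.22])]
t 9.02 pos [576.  -49.4  69.5] jaw yaw 0.137 toolY [ 0.002 -0.    -1.   ] F [-3.2  2.8  5.2] w 47.3 q [-0.11  0.57  1.82  0.    0.75 -0.24]
```

View pics/zta.png

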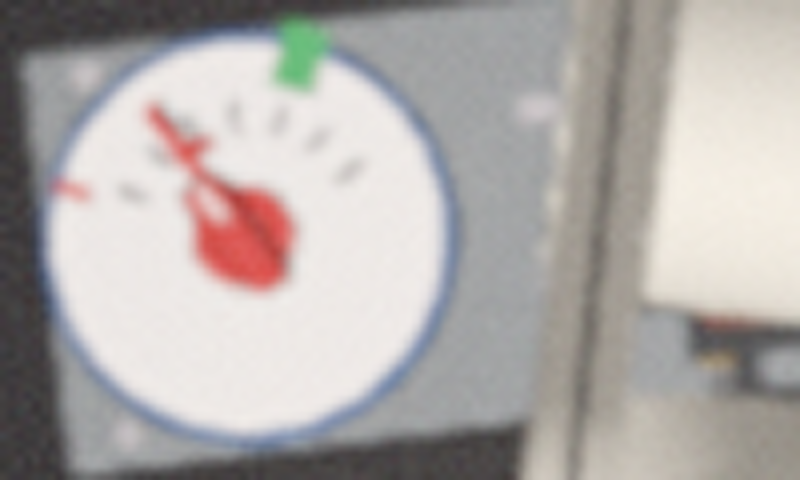

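View pics/va.png

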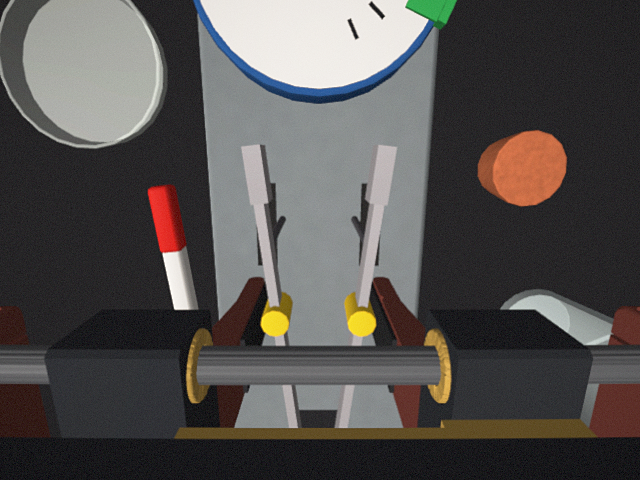

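jog_arm(steps=[{"turn": [0,0,0],"dp": [-0.012,0,0],"claw": 0.52},{"turn": [0,0,0],"dp": [-0.012,0,0],"claw": 0.5},{"turn": [0,0,0],"dp": [-0.012,0,0],"claw": 0.48},{"turn": [0,0,0],"dp": [-0.012,0,0],"claw": 0.46},{"turn": [0,0,0],"dp": [-0.012,0,0],"claw": 0.44},{"turn": [0,0,0],"dp": [-0.012,0,0],"claw": 0.42},{"turn": [0,0,0],"dp": [-0.012,0,0],"claw": 0.42},{"turn": [0,0,0],"dp": [-0.012,0,0],"claw": 0.42}])

```text
t: 9.68
ee_pos: [575.9, -48.8, 69.6]
orientation: [-1.568, -0.111, 0.105]
ft_force: [2.7, 6.4, 0.6]
width: 37.4
```

```bash
python3 look.py b
```

```text
t 9.68 pos [575.9 -48.8  69.6] jaw yaw 0.137 toolY [ 0.004  0.001 -1.   ] F [2.7 6.4 0.6] w 37.4 q [-0.11  0.57  1.82  0.    0.75 -0.24]
jaw force [array([ 3.57, -0.54,  5.97])]
t 9.78 pos [575.9 -48.8  69.6] jaw yaw 0.137 toolY [ 0.004  0.001 -1.   ] F [2.5 6.4 0.2] w 37.0 q [-0.11  0.57  1.82  0.    0.75 -0.24]
```

View pics/ztb.png

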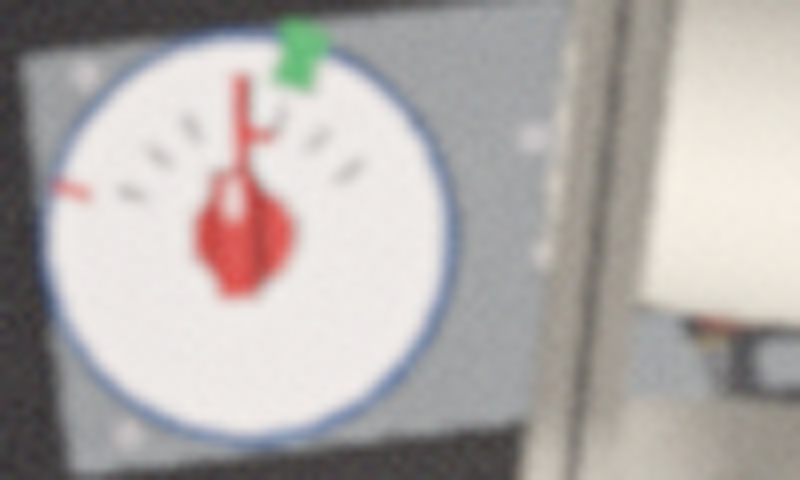

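View pics/vb.png

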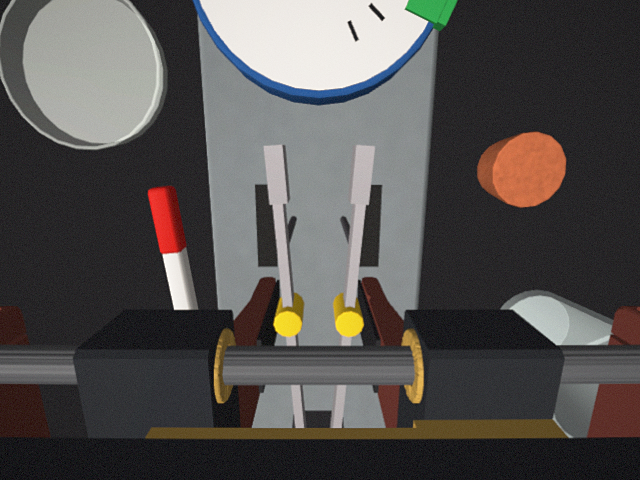

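```bash
cat > ang.py <<'E'
from h import *
import sys
d=dict(np.load(f'pics/t{sys.argv[1]}.npz')); hsv=cv2.cvtColor(d['img'],cv2.COLOR_RGB2HSV).astype(int);H,S,V=[hsv[...,i] for i in range(3)]
C=np.array([552.1,105.1])
yy,xx=np.mgrid[:480,:640]
def P(z):
    p=cv2.undistortPoints(np.stack([xx,yy],-1).reshape(-1,1,2).astype(float),K(d),np.array(d['dist_coeffs'],float)).reshape(480,640,2)
    T=np.linalg.inv(d['camera_from_world']); r=np.concatenate([p,np.ones((480,640,1))],-1)@T[:3,:3].T
    return (T[:3,3]+r*((z-T[2,3])/r[...,2])[...,None])[...,:2]-C
def wm(w,z,lo,hi):
    p=P(z); r=np.hypot(p[...,0],p[...,1]); w=w*((r>lo)&(r<hi)); q=(p*w[...,None]).sum((0,1))/w.sum(); return q.round(1),round(float(np.arctan2(q[1],q[0])),3),round(float(w.sum()),1)
w=np.clip(S-25,0,150)/100.; red=w*((H<12)|(H>168)); gr=w*((H>45)&(H<90))
print('red',wm(red,55,27,50),'green',wm(gr,50,40,70), 'zero mark red',wm(red,46,51,60))
E
for k in a b; do python3 ang.py $k; done
```

```text
red (array([29.6, 20.8]), 0.613, 19.4) green (array([ 57.6, -14.4]), -0.245, 29.8) zero mark red (array([14.9, 53.1]), 1.298, 2.5)
red (array([36.3,  1.5]), 0.041, 16.4) green (array([ 57.5, -14.4]), -0.245, 29.5) zero mark red (array([14.8, 53.1]), 1.298, 2.5)
```

jog_arm(steps=[{"turn": [0,0,0],"dp": [0.007,0,0],"claw": 0.41},{"turn": [0,0,0],"dp": [0.007,0,0],"claw": 0.4},{"turn": [0,0,0],"dp": [0.007,0,0],"claw": 0.39},{"turn": [0,0,0],"dp": [0.007,0,0],"claw": 0.38},{"turn": [0,0,0],"dp": [0.007,0,0],"claw": 0.38},{"turn": [0,0,0],"dp": [0.007,0,0],"claw": 0.38},{"turn": [0,0,0],"dp": [0.007,0,0],"claw": 0.38}])

```text
t: 10.37
ee_pos: [575.9, -48.5, 69.5]
orientation: [-1.567, -0.11, 0.105]
ft_force: [-2.6, 4.1, 5.0]
width: 33.7
```

```bash
python3 look.py c; python3 ang.py c
```

```text
t 10.37 pos [575.9 -48.5  69.5] jaw yaw 0.137 toolY [ 0.003  0.001 -1.   ] F [-2.6  4.1  5. ] w 33.7 q [-0.11  0.57  1.82  0.    0.75 -0.24]
jaw force [array([-1.96, -5.04,  4.37])]
t 10.47 pos [575.9 -48.5  69.5] jaw yaw 0.137 toolY [ 0.003  0.001 -1.   ] F [-2.9  4.8  4.7] w 33.5 q [-0.11  0.57  1.82  0.    0.75 -0.24]
red (array([36., -6.]), -0.164, 19.4) green (array([ 57.7, -14.5]), -0.246, 29.0) zero mark red (array([14.8, 53.1]), 1.298, 2.5)
```

View pics/ztc.png

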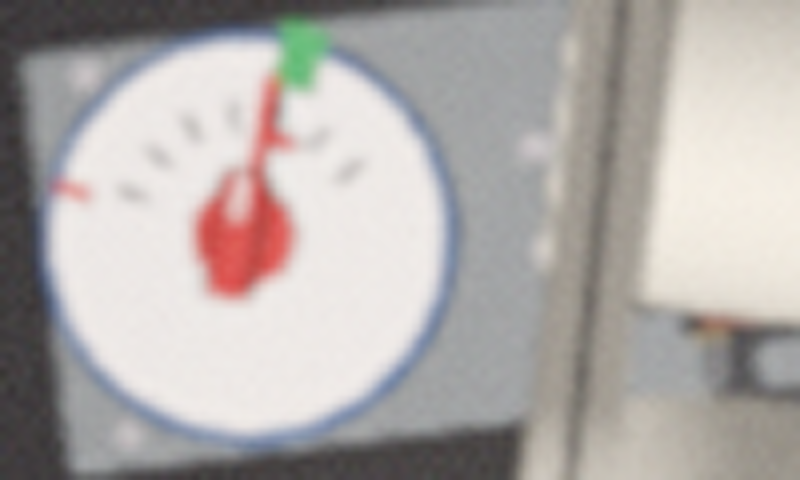

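View pics/vc.png

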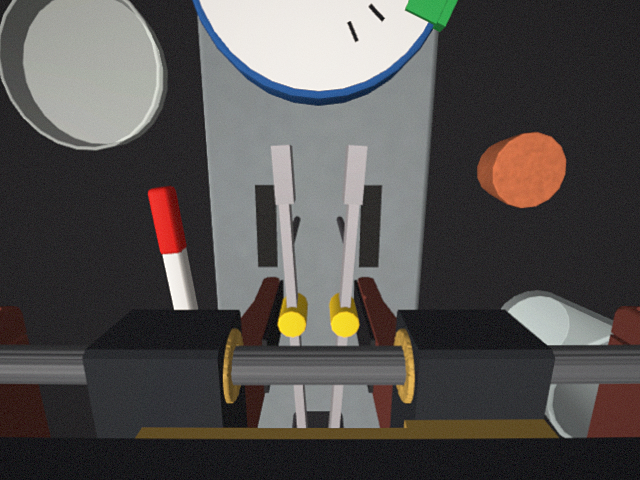

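```bash
cat >> ang.py <<'E'
print('tip',wm(red,55,40,49)[:2],'green inner z50',wm(gr,50,46,56)[:2],'z57',wm(gr,57,46,56)[:2])
E
for k in a b c; do python3 ang.py $k|tail -1; done
```

```text
tip (array([35.3, 26.5]), 0.645) green inner z50 (array([ 50.9, -13. ]), -0.25) z57 (array([ 50.5, -13.5]), -0.261)
tip (array([44.2,  2.9]), 0.066) green inner z50 (array([ 50.9, -13. ]), -0.25) z57 (array([ 50.5, -13.5]), -0.261)
tip (array([43.2, -6.1]), -0.139) green inner z50 (array([ 51. , -13.3]), -0.256) z57 (array([ 50.6, -13.8]), -0.267)
```

jog_arm(steps=[{"turn": [0,0,0],"dp": [-0.003,0,0],"claw": 0.376},{"turn": [0,0,0],"dp": [-0.003,0,0],"claw": 0.372},{"turn": [0,0,0],"dp": [-0.003,0,0],"claw": 0.368},{"turn": [0,0,0],"dp": [-0.003,0,0],"claw": 0.368},{"turn": [0,0,0],"dp": [-0.003,0,0],"claw": 0.368},{"turn": [0,0,0],"dp": [-0.003,0,0],"claw": 0.368},{"turn": [0,0,0],"dp": [-0.003,0,0],"claw": 0.368},{"turn": [0,0,0],"dp": [-0.003,0,0],"claw": 0.368}])

```text
t: 11.13
ee_pos: [575.9, -48.5, 69.6]
orientation: [-1.567, -0.11, 0.105]
ft_force: [0.7, 4.7, 2.9]
width: 32.4
```

```bash
python3 look.py d; python3 ang.py d
```

```text
t 11.13 pos [575.9 -48.5  69.6] jaw yaw 0.137 toolY [ 0.003  0.001 -1.   ] F [0.7 4.7 2.9] w 32.4 q [-0.11  0.57  1.82  0.    0.75 -0.24]
jaw force [array([ 1.32, -2.86,  4.61])]
t 11.23 pos [575.9 -48.5  69.6] jaw yaw 0.137 toolY [ 0.003  0.001 -1.   ] F [1.2 4.2 2.2] w 32.3 q [-0.11  0.57  1.82  0.    0.75 -0.24]
red (array([35. , -7.9]), -0.222, 16.8) green (array([ 58. , -14.6]), -0.247, 28.1) zero mark red (array([14.8, 53.1]), 1.298, 2.5)
tip (array([42.6, -8.1]), -0.188) green inner z50 (array([ 51.2, -13.7]), -0.261) z57 (array([ 50.8, -14.2]), -0.272)
```

View pics/ztd.png

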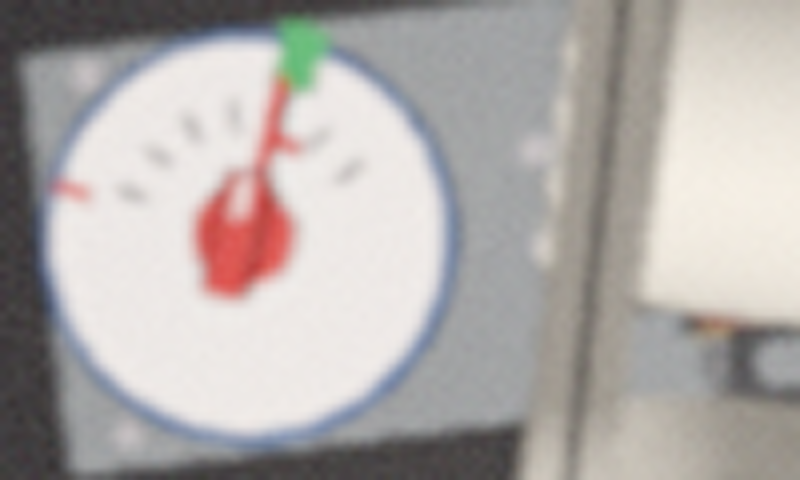

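```bash
python3 -c "
from h import *
st(); print(ctrl.get_obs()['qvel'].round(4)); print(ctrl.close_job())"
```

```text
t 11.23 pos [575.9 -48.5  69.6] jaw yaw 0.137 toolY [ 0.003  0.001 -1.   ] F [1.2 4.2 2.2] w 32.3 q [-0.11  0.57  1.82  0.    0.75 -0.24]
[ 0.0009  0.0007 -0.0007 -0.0006 -0.0014 -0.0011]
the job is handed in; nothing more can be done
None
```

I turned the red hand back to its zero stop, squeezed the forceps until the black hand stood on the green mark, and handed the job in at about 11.2 s while still holding. No verdict was reported.

- **Knob:** I turned it anticlockwise in a loose grip until the wrist force rose, which I took as the stop. I then opened the jaws and lifted off. A top view before the squeeze showed the red hand at zero with the forceps open.
- **Gap:** The squeeze was done in steps. The finger opening ended at 32.3 mm, which gives a live hand angle of about 1.52 rad. I estimated the mark at 1.48 to 1.53 rad, against a tolerance of about 0.14 rad.
- **Red hand:** In the last picture its tip lay about 0.06 rad (3 mm) short of the middle of the mark, as expected from the peg offset, with no overshoot.
- **Black hand:** It is hidden under the red hand in the last picture, so its position comes from the opening and the red hand only.
- **Holding:** The arm was still. The sideways force left on the gripper was only 1.3 N, against about 9 N of total squeeze calculated from the springs. I took this to mean both fingers were pressing, but I could not measure each finger's force separately.
- **Bystanders and mark:** The mark stayed within 0.4 mm in the top view until the red hand began to cover it. No bystander I could see had moved.
- **Disagreements:** The top and wrist cameras placed the dial centre about 4 mm apart. The painted zero line also reads about 0.06 rad off the black hand's open position.

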